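# Gauge a gear housing through its slanting guide tube

### The arm

A 6-joint arm with a two-finger parallel gripper is mounted at the origin on the work surface. World frame = base frame: x ahead of the robot, y to its left, z up, the work surface at z = 0. Lengths are in mm, angles in rad, forces in N, time in s.
With the tool pointing down it reaches from about 325 to 775 mm from the base axis. Payload 9.3 kg.
Tool frame: the origin (TCP) lies on the centre line of the jaws, within the pads' length; the fingertips stand 14 mm ahead of it and the grasp point (between the pads) lies 5 mm behind it; z points along the fingers, y is the direction in which the jaws open and shut (so a half turn about z gives the same grasp; the last joint's range is limited). The gripper opens to 85 mm and grips with 20 to 120 N. Pads are 22 mm wide; open, the fingers measure 114 mm over their backs; the gripper's body (76 mm by 85 mm) begins 54 mm behind the grasp point. The pads swing forward as they close: fully open they stand 13 mm farther back than shut.
Start: joints at [-1.33, 0.259, 0.021, 1.334, 0, 1.418], TCP at [211.028, -507.901, 245.279] pointing down, gripper open.
Joint ranges: [-3.04, 3.04], [-0.91, 1.82], [-1.04, 1.36], [-1.92, 1.95], [-1.52, 1.45], [-3.14, 3.14]. Speed limits (rad/s): [2.22, 2.22, 2.79, 3.14, 3.14, 3.14].

### API

Orientations are given as a 3x3 rotation matrix whose columns are the frame's x, y, z axes.
In Python, from workcell import ctrl, read_camera, camera_info gives the robot as it stands.
- The arm moves only by the tool apply_moves, never from a script. Its argument "targets" is a list of rows, each an object with "linear": the shift along the tool's x, y, z in mm, a list of three; "turn": the turn, a rotation vector about the tool's x, y, z in rad, a list of three; "claw": the opening, from 0 (shut) to 1 (fully open). A call has 1 to 5 rows; each row is the pose to reach, as a shift and turn from the pose commanded when the call began, along the tool's axes at that moment; what a row does not reach only later rows make up. A row lasts 1/12 s, in which the tool goes at most 41.7 mm and 7.16 degrees, less where a joint would pass 70% of its speed; a pose out of reach is approached as far as the arm can. A call with a gripper value outside its range is refused whole. The fingers move at their own pace and stop on an object; "newtons" is the grip in N (left out, the last holds). Time passes only in rows, so rows that repeat a pose let the fingers close. It gives the time, the measured TCP pose, the force and the opening at its end, in the units of the state.
- ctrl.get_state(): the state, without advancing time (a new reading comes with each control period).
- read_camera(name): name is "side" or "top"; returns the picture (400x640x3 uint8, red, green, blue); there is no depth.
- camera_info(name): a dict with "vertical_fov" (degrees; the focal length in pixels is half the picture's height over the tangent of half this angle, whatever the lens; pixels are square), "cx", "cy" (the principal point, pixels), "world_to_cam" (4x4, takes a point from world to camera coordinates). Camera axes: x right, y down, z forward; pixel columns grow to the right and rows downward; lengths in mm; the calibration is good to about 2 mm. A picture is of the moment at which its call begins. camera_info takes no time and is no camera call.
- ctrl.job_done(): hands the job in, once; it reports no verdict.
The state is a dict: "clock": time; "q": joint angles; "joint_vel": joint speeds; "joint_efforts": joint torques, N m; "tool_pos": TCP position; "eef_rot": TCP orientation; "wrist_force": force on the tool from outside, world axes, zero at the start; "ft_torque": the same for the moment, N m; "finger_gap": finger opening in mm.
Only numpy, scipy, OpenCV 4.12 (cv2) and the standard library are available. Lean on these libraries where they do the work, as an engineer would, in place of code of your own. Each camera call takes 0.05 s, during which the arm holds its last target.

### The job

Take the gauge rod with the collar (not the plain rod beside it) out of its rack and push it tip first into the slanting guide tube of the gear housing until its collar stops on the tube's mouth; keep it there for a moment. Then draw it right out and finish while still holding it: rod level, its tip still and clear in the air a hand's breadth (about 10 cm) above the middle of the white tile, touching nothing but the gripper, so the witness mark on the tip can be read. Leave everything else where it is.

Things in the scene. Friction and masses are not known exactly. Their poses are not given: they have to be found in the camera images.
- gauge_rod: Gauge rod, 185 mm long, 0.10 to 0.20 kg. Origin in the middle of its black handle, x axis along the rod to the tip. Handle: flat-sided bar 70 (x) x 16 (y) x 24 (z), centred on the origin; grip it across the 16. Ahead of it a steel shank of diameter 10 to x 150, the last 9 tapered to 5. Starts level in the rack, origin 85 above the bench, free to lift straight up.
- gauge_tip (a point): The end of the gauge rod's tip, on its axis, 150 mm from the handle's middle. Axes as gauge_rod.
- gauge_collar (a point): Centre of the front face of the gauge rod's collar (steel disc, diameter 34, from x 52 to 60 mm), 60 mm from the handle's middle; this face stops on the tube's mouth. Axes as gauge_rod.
- guide_tube: Steel tube fixed to the housing. Origin at the centre of its mouth, 150 mm above the bench; z axis along the bore, out of the mouth (25 degrees above the horizontal, facing away from the robot); y axis horizontal. Bore diameter 17, flared to 27 over the last 15 at the mouth; outside 25, at the mouth 35. Clear for more than the 90 mm that the rod enters.
- housing: Grey cast gear housing, fixed, 170 x 150 x 130 mm, foot 190 x 174. Origin on the bench; x axis horizontal, the way the tube's mouth faces; mouth at x 100, y 0, z 150 mm; casing from x -130 to 60 mm; a stub shaft below the tube reaches x 92 mm.
- tile_top (a point): Centre of the top of the white reading tile, 110 x 110 mm, 8 mm thick, fixed flat on the bench between the housing and the rack. Level axes along its edges.
- tile: The same white tile; origin on the bench under its centre.
- rod_rack: Fixed plywood rack, 230 (x) x 190 (y) mm, 12 mm base; origin on the bench under its centre; x axis: the way both rods point, roughly to the robot. Rods lie at y +55 and -55 mm, either way round, handle middles at x -60, on a saddle under the handle's rear end (cheeks 6 mm up its sides, 21 to 33 mm behind its middle) and a V under the shank 115 mm ahead of it.
- plain_rod: Plain rod without collar, otherwise the same as the gauge rod, in the rack's other place. Leave it. Origin in the middle of its handle.
- bearing: Loose bearing ring, diameter 62, 17 high, origin under its centre. Leave it.
- wrench: Loose wrench, 190 long. Leave it.
- tape_roll: Loose roll of tape, diameter 100, 25 high. Leave it.
- hardener_jar: Loose grey jar, diameter 52, 62 high. Leave it.
- brush: Loose brush, 170 long. Leave it.
- flange: Loose brown flange, diameter 72, 34 high. Leave it.
Mind the look-alikes: they are no part of the job. Of the things like the flange, leave any that is red; of the rest the smaller one is meant.

How it is judged (in metres and radians):
On the way, in this order (a step that is already met when the one before it is completed fails the run):
1. the rod is in the guide tube, its collar stopped on the mouth (within 3 mm), held 0.2 s (z of gauge_collar in the frame of guide_tube between -0.006 and 0.003 m and angle between the x axis of gauge_rod and the z axis of guide_tube, either way round below 0.12 rad and x of gauge_collar in the frame of guide_tube between -0.006 and 0.006 m and y of gauge_collar in the frame of guide_tube between -0.006 and 0.006 m and x of gauge_tip in the frame of guide_tube between -0.006 and 0.006 m and y of gauge_tip in the frame of guide_tube between -0.006 and 0.006 m and z of gauge_tip in the frame of guide_tube below -0.08 m), for 0.2 s.
2. the rod is drawn right out of the tube, still in the fingers (z of gauge_tip in the frame of guide_tube above 0.003 m and contact force between the fingers and gauge_rod above 1 N), for 0.1 s.
At the end, for the whole second after the job is handed in: The gauge rod is held in the fingers, at rest (under 30 mm/s), level within 9.5 degrees, the tip within 35 mm of the tile's centre seen from above and 60 to 150 mm above the tile, the rod touching neither housing, rack, tile nor any loose thing (contact force between the fingers and gauge_rod above 2 N and angle between gauge_rod's own x axis and vertical between 1.4 and 1.74 rad and horizontal distance between gauge_tip and tile_top below 0.035 m and z of gauge_tip in the frame of tile_top between 0.06 and 0.15 m and linear speed of gauge_rod below 0.03 m/s and contact force between gauge_rod and housing below 0.3 N and contact force between gauge_rod and rod_rack below 0.3 N and contact force between gauge_rod and tile below 0.3 N and contact force between gauge_rod and plain_rod below 0.3 N and contact force between gauge_rod and bearing below 0.3 N and contact force between gauge_rod and wrench below 0.3 N and contact force between gauge_rod and tape_roll below 0.3 N and contact force between gauge_rod and hardener_jar below 0.3 N and contact force between gauge_rod and brush below 0.3 N and contact force between gauge_rod and flange below 0.3 N); the arm keeps its last pose, push and grip.
It fails at once if the plain rod or another loose thing is moved by more than 25 mm (distance of any of plain_rod, bearing, wrench, tape_roll, hardener_jar, brush, flange from where it was at the start of the episode above 0.025 m).
It also fails if it takes over 48 s, if anything falls off the work surface, if the arm or the gripper's body presses on something with over 40 N, if the wrist force passes 120 N, or if a joint passes its speed limit or range.

## Working session

There is one attempt and no reset: what is moved stays moved. The work goes in short steps, Python scripts to look and compute and a tool call to move; the robot and the scene stay as the last step left them, time stands still between calls to the robot, and variables do not carry over. Pictures are saved under pics/ and viewed, and the job is handed in when it is done.

Besides the shell and the picture viewer there is one more tool, called after "Request:" as name(argument=value, ...), one argument or row to a line, values as JSON. apply_moves: Moves the arm, as the interface text tells. Its arguments: {"type":"object","properties":{"targets":{"type":"array"},"newtons":{"type":"number"}},"required":["targets"]}

```bash
mkdir -p pics; ls; python3 - <<'E'
from workcell import ctrl, read_camera, camera_info
import cv2
for n in("side","top"):
    im=read_camera(n); cv2.imwrite(f"pics/{n}0.png",im[:,:,::-1]); 
    i=camera_info(n); print(n,i)
print(ctrl.get_state())
E
```

```text
pics
side {'vertical_fov': 56.163725841229514, 'cx': 320.6945590830351, 'cy': 194.64171805837816, 'world_to_cam': array([[-9.78636253e-01, -2.04565743e-01,  2.05898184e-02,
         5.03246766e+02],
       [-1.54861012e-01,  6.67547517e-01, -7.28284546e-01,
         1.96925351e+02],
       [ 1.35237387e-01, -7.15914220e-01, -6.84965458e-01,
         1.21175343e+03],
       [ 0.00000000e+00,  0.00000000e+00,  0.00000000e+00,
         1.00000000e+00]])}
top {'vertical_fov': 57.28193518692262, 'cx': 317.8053752203061, 'cy': 199.57626150152186, 'world_to_cam': array([[ 6.84288414e-03, -9.99976136e-01, -9.50382277e-04,
        -5.95093782e+01],
       [-9.95302986e-01, -6.71911976e-03, -9.65754592e-02,
         5.25159808e+02],
       [ 9.65667688e-02,  1.60677300e-03, -9.95325212e-01,
         9.85003413e+02],
       [ 0.00000000e+00,  0.00000000e+00,  0.00000000e+00,
         1.00000000e+00]])}
{'clock': 0.1, 'q': array([-1.32960273e+00,  2.59149277e-01,  2.08204705e-02,  1.33372579e+00,
       -3.56441679e-05,  1.41819361e+00]), 'joint_vel': array([1.73224982e-03, 7.95141104e-04, 1.45073815e-03, 3.00346650e-05,
       1.44177943e-03, 2.30693121e-03]), 'joint_efforts': array([ 5.43348186e-03, -5.56697023e+01,  3.45067871e+01,  1.17013848e-02,
       -1.41032151e-04, -1.04304098e-05]), 'tool_pos': array([ 210.95731654, -507.66106273,  244.71259125]), 'eef_rot': array([[ 9.23459100e-01,  3.83696726e-01, -3.35164030e-04],
       [ 3.83696841e-01, -9.23458316e-01,  1.21332922e-03],
       [ 1.56040437e-04, -1.24906129e-03, -9.99999208e-01]]), 'wrist_force': array([ 0.00833349,  0.3822167 , -0.39755807]), 'ft_torque': array([-0.05218683,  0.04405396,  0.0060677 ]), 'finger_gap': 85.3352211446201}
```

View pics/side0.png

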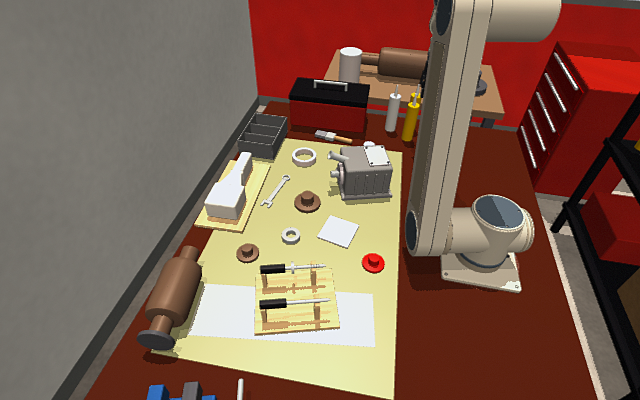

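View pics/top0.png

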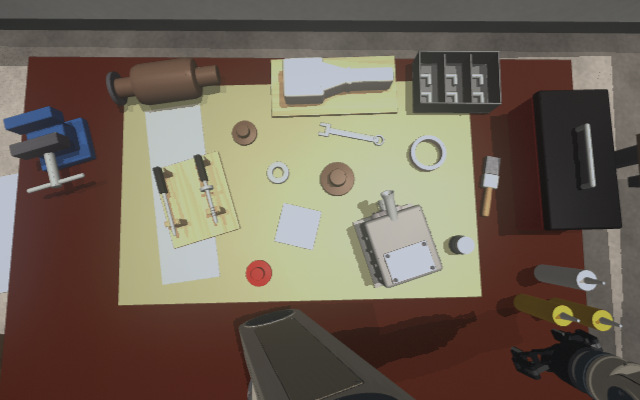

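The side view shows the rack at about (297,300), the tile at (338,232) and the housing at (362,175). In the top view they are at (197,198), (298,226) and (397,245). The rods in the rack are at top-view (165,200) and (207,190). I'll enlarge both to tell them apart.

```bash
python3 - <<'E'
import cv2
t=cv2.imread("pics/top0.png"); s=cv2.imread("pics/side0.png")
cv2.imwrite("pics/c_rack_t.png",cv2.resize(t[140:260,140:300],None,fx=5,fy=5,interpolation=cv2.INTER_CUBIC))
cv2.imwrite("pics/c_rack_s.png",cv2.resize(s[230:340,240:400],None,fx=5,fy=5,interpolation=cv2.INTER_CUBIC))
cv2.imwrite("pics/c_h_t.png",cv2.resize(t[180:300,340:480],None,fx=5,fy=5,interpolation=cv2.INTER_CUBIC))
cv2.imwrite("pics/c_h_s.png",cv2.resize(s[130:220,310:410],None,fx=6,fy=6,interpolation=cv2.INTER_CUBIC))
E
```

```text
(no output)
```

View pics/c_rack_t.png

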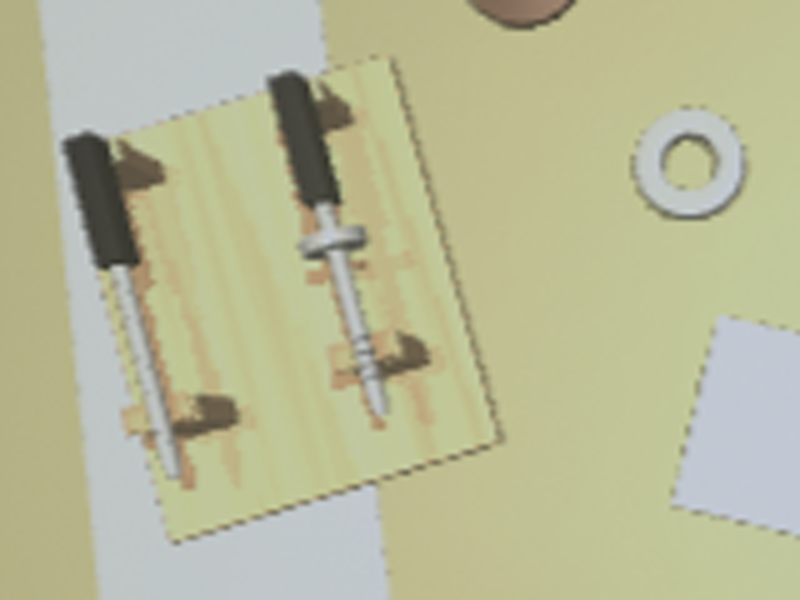

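View pics/c_rack_s.png

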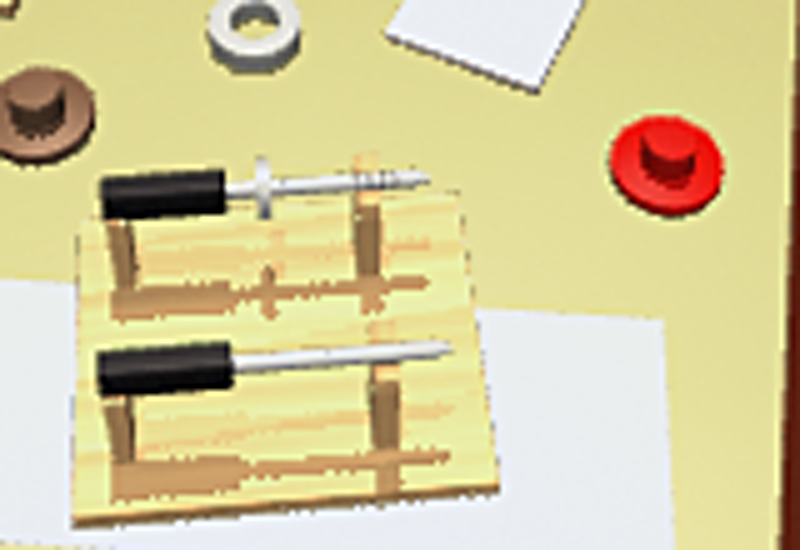

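View pics/c_h_t.png

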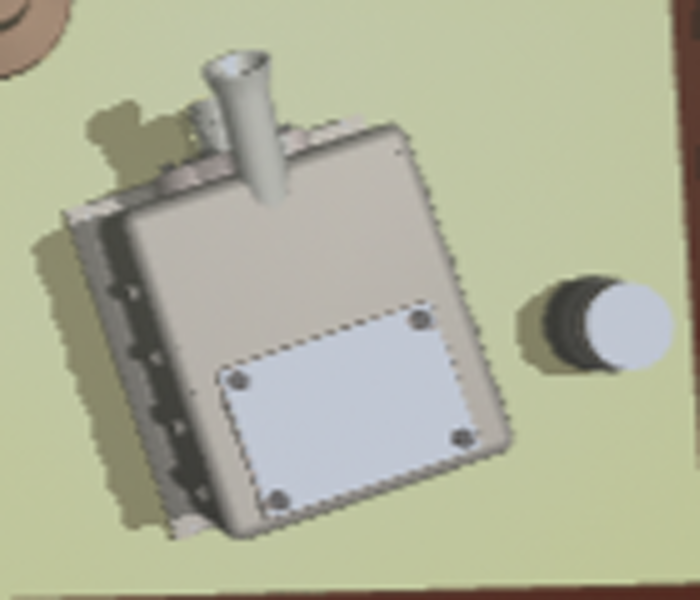

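View pics/c_h_s.png

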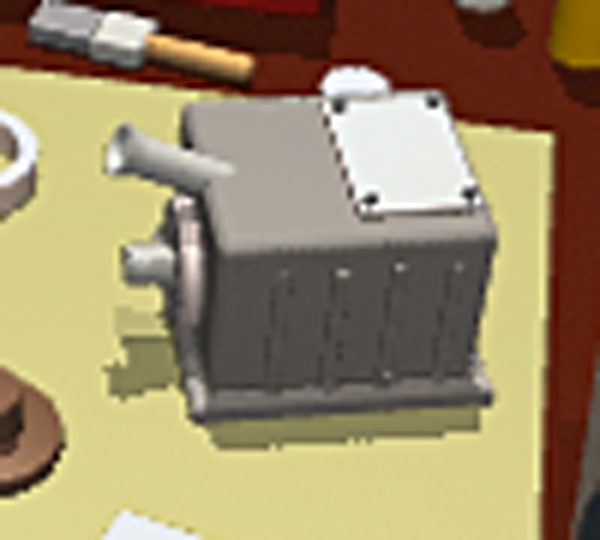

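Two rods could be meant. The left/lower one in the top view, at (165,200) with its side-view tip at (330,300), has no collar. The right one, with its handle at (201,167), collar at (207,188) and tip at (216,222), has a clear collar disc in both enlarged crops, so that is the gauge rod. Next I'll measure it.

```bash
cat > h.py <<'E'
import numpy as np, cv2
from workcell import ctrl, read_camera, camera_info
I={n:camera_info(n) for n in("side","top")}
def K(n):
    i=I[n]; f=200/np.tan(np.radians(i["vertical_fov"]/2)); return np.array([[f,0,i["cx"]],[0,f,i["cy"]],[0,0,1.]])
def P(n): return K(n)@I[n]["world_to_cam"][:3]
def tri(s,t):
    X=cv2.triangulatePoints(P("side"),P("top"),np.array(s,float).reshape(2,1),np.array(t,float).reshape(2,1)); X=(X[:3]/X[3]).ravel()
    print(X.round(1),"err s",(proj("side",X)-s).round(2),"t",(proj("top",X)-t).round(2)); return X
def proj(n,X):
    p=P(n)@np.append(X,1); return p[:2]/p[2]
def plane(n,uv,z):
    W=I[n]["world_to_cam"]; R=W[:3,:3]; c=-R.T@W[:3,3]; d=R.T@np.linalg.inv(K(n))@np.array([uv[0],uv[1],1.]); return c+d*(z-c[2])/d[2]
def cents(mask,x0,y0,amin=5):
    n,l,st,c=cv2.connectedComponentsWithStats(mask.astype(np.uint8)*255)
    return [(st[k,4],c[k]+[x0,y0],st[k,:4]+[x0,y0,0,0],l==k) for k in range(1,n) if st[k,4]>=amin]
E
python3 - <<'E'
from h import *
t=cv2.imread("pics/top0.png"); s=cv2.imread("pics/side0.png")
for n,im,(x0,x1,y0,y1) in(("top",t,(140,250,140,250)),("side",s,(250,345,255,330))):
    c=im[y0:y1,x0:x1]; hsv=cv2.cvtColor(c,cv2.COLOR_BGR2HSV)
    print(n,"dark")
    for a,ce,b,m in cents(hsv[...,2]<75,x0,y0,20): 
        ys,xs=np.nonzero(m); r=cv2.minAreaRect(np.stack([xs,ys],1).astype(np.float32)); print(a,ce.round(2),b,np.round(r[0],1)+[x0,y0],np.round(r[1],1),round(r[2],1))
    print(n,"grey")
    for a,ce,b,m in cents((hsv[...,1]<45)&(hsv[...,2]>90),x0,y0,8): print(a,ce.round(2),b)
# white
for n,im,(x0,x1,y0,y1) in(("top",t,(265,330,195,260)),("side",s,(310,365,210,252))):
    c=im[y0:y1,x0:x1]; hsv=cv2.cvtColor(c,cv2.COLOR_BGR2HSV)
    for a,ce,b,m in cents((hsv[...,1]<50)&(hsv[...,2]>150),x0,y0,80):
        ys,xs=np.nonzero(m); r=cv2.minAreaRect(np.stack([xs,ys],1).astype(np.float32));print("tile",n,a,ce,b,r); print(plane(n,ce,8))
E
```

```text
top dark
168 [200.71 167.45] [195 155  13  26] [201.  167.9] [26.5  6.9] 74.7
202 [160.12 180.02] [154 167  14  27] [160.2 180. ] [26.7  7.9] 75.1
top grey
2375 [172.85 185.48] [147 140  70 110]
210 [209.08 198.39] [200 180  18  43]
174 [168.82 213.52] [162 193  14  43]
side dark
198 [272.49 268.79] [261 264  24  10] [272.5 268.7] [ 8.3 23.6] 85.9
218 [272.69 303.78] [260 299  27  10] [272.9 303.7] [ 8.7 26.3] 85.6
side grey
151 [302.48 266.43] [285 262  41  12]
223 [252.07 306.57] [250 286   6  44]
281 [340.62 308.46] [335 291  10  39]
150 [307.73 300.77] [286 298  44   7]
tile top 1632 [297.87377451 226.16115196] [274 203  49  48] ((32.852943420410156, 31.088233947753906), (40.503448486328125, 40.503448486328125), 14.03624439239502)
[452.4171556   -0.86520793   8.        ]
tile side 807 [337.90954151 230.81536555] [317 215  42  33] ((27.419055938720703, 20.732715606689453), (35.76768493652344, 25.583545684814453), 19.17900848388672)
[454.52185055   2.20885286   8.        ]
```

```bash
python3 - <<'E'
from h import *
h=tri((272.5,268.75),(200.8,167.5)); c=tri((292.3,267.0),(206.1,187.8)); t=tri((325.5,265.6),(216.0,222.5))
print("h-c",np.linalg.norm(c-h),"h-t",np.linalg.norm(t-h), (t-h)/np.linalg.norm(t-h), np.degrees(np.arctan2(*(t-h)[1::-1])))
for n,u in(("top",(200.8,167.5)),("side",(272.5,268.75))): print(n,plane(n,u,85))
for n,u in(("top",(216.0,222.5)),("side",(325.5,265.6))): print(n,plane(n,u,85))
# bigger crops of mouth
tp=cv2.imread("pics/top0.png"); s=cv2.imread("pics/side0.png")
a=cv2.resize(tp[185:225,370:410],None,fx=14,fy=14,interpolation=cv2.INTER_NEAREST)
b=cv2.resize(s[143:183,320:360],None,fx=14,fy=14,interpolation=cv2.INTER_NEAREST)
cv2.imwrite("pics/mt.png",a); cv2.imwrite("pics/ms.png",b)
E
```

```text
[602.1 250.7  85.7] err s [0.05 0.01] t [-0.   -0.05]
[548.6 234.2  87.9] err s [0.13 0.03] t [-0.01 -0.15]
[458.7 206.4  84.4] err s [0.05 0.01] t [-0.   -0.06]
h-c 55.97409560719027 h-t 150.05254686705126 [-0.95547205 -0.29495038 -0.00879983] -162.84475332416048
top [602.08843313 250.92846265  85.        ]
side [602.4388799  250.20069878  85.        ]
top [458.56235857 206.26921517  85.        ]
side [458.79479196 206.87302495  85.        ]
```

View pics/mt.png

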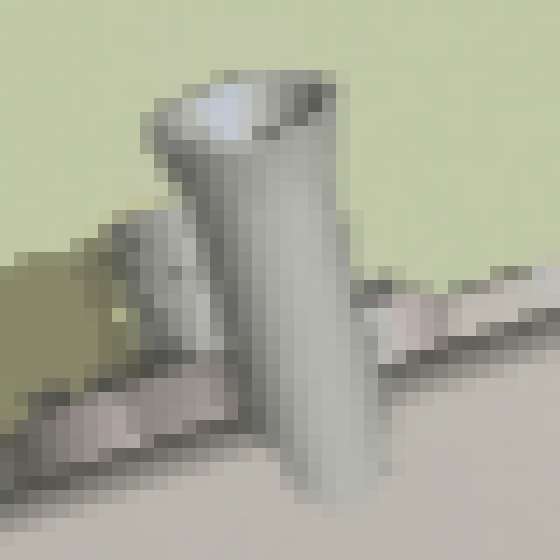

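View pics/ms.png

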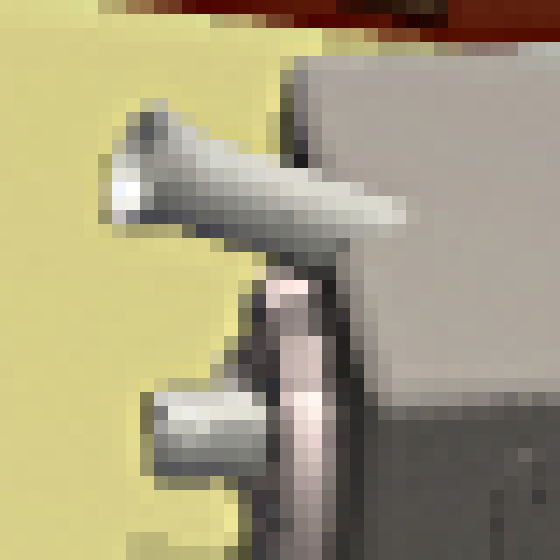

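```bash
python3 - <<'E'
from h import *
t=cv2.imread("pics/top0.png"); s=cv2.imread("pics/side0.png")
M=tri((329.1,154.5),(387.1,192.4))
for n,u in(("top",(387.1,192.4)),("side",(329.1,154.5))): print(n,plane(n,u,150))
for n,im,(x0,x1,y0,y1) in(("top",t,(375,445,235,290)),("side",s,(360,392,143,168))):
    c=im[y0:y1,x0:x1]; hsv=cv2.cvtColor(c,cv2.COLOR_BGR2HSV)
    m0=((c[...,0].astype(int)-c[...,2]>5) if n=="top" else (hsv[...,2]>215))
    for a,ce,b,m in cents(m0,x0,y0,100):
        m=cv2.morphologyEx(m.astype(np.uint8),cv2.MORPH_CLOSE,np.ones((5,5)))
        ys,xs=np.nonzero(m); r=cv2.minAreaRect(np.stack([xs,ys],1).astype(np.float32)); print(n,a,ce,r)
        q=cv2.approxPolyDP(cv2.convexHull(np.stack([xs,ys],1)),4,True)[:,0]+[x0,y0]; print(q.tolist())
        w=np.array([plane(n,p,132) for p in q])[:,:2]; d=np.roll(w,-1,0)-w; print(w.round(0).tolist(),np.degrees(np.arctan2(d[:,1],d[:,0])).round(1),np.linalg.norm(d,axis=1).round(0))
# foot bottom corners/ casing edges: lines via LSD
g=cv2.cvtColor(t,cv2.COLOR_BGR2GRAY); L=cv2.createLineSegmentDetector().detect(g[180:300,340:450])[0][:,0]
for l in L:
    p=l[:2]+[340,180];q=l[2:]+[340,180]
    if np.hypot(*(p-q))>22:
        a=plane("top",p,130);b=plane("top",q,130);print(p.round(1),q.round(1),round(float(np.degrees(np.arctan2(b[1]-a[1],b[0]-a[0]))),1))
E
```

```text
[ 532.8 -223.9  149. ] err s [0.17 0.03] t [-0.02 -0.26]
top [ 532.0529415  -223.80659093  150.        ]
side [ 533.22394245 -222.69982224  150.        ]
top 1318 [409.3801214  261.48482549] ((34.45000076293945, 26.349998474121094), (30.674089431762695, 44.90434265136719), 71.56504821777344)
[[435, 269], [394, 282], [384, 254], [425, 241]]
[[348.0, -341.0], [317.0, -241.0], [383.0, -218.0], [415.0, -318.0]] [ 107.6   19.3  -72.3 -161.3] [105.  71. 105.  71.]
side 336 [376.33630952 155.16071429] ((16.103450775146484, 12.241379737854004), (18.43609619140625, 22.920555114746094), 85.2363510131836)
[[387, 163], [369, 162], [364, 147], [383, 148]]
[[326.0, -245.0], [389.0, -236.0], [418.0, -322.0], [348.0, -332.0]] [   8.2  -71.7 -171.7  104. ] [64. 91. 71. 90.]
[343.1 298.1] [448.1 296.9] -88.9
[395.9 210.1] [417.  203.5] -72.3
[365.  223.7] [386.5 285.8] -161.1
[399.1 281.1] [432.9 269.9] -71.7
[388.2 216. ] [367.1 222.5] 107.4
[440.2 270.5] [405.4 282.3] 108.7
[418.3 206.3] [396.5 213.3] 108.2
[364.1 284.5] [345.6 229. ] 18.6
[421. 205.] [435.5 244.9] -161.0
[385.6 196.5] [391.5 218.6] -165.6
[418.4 242.6] [389.5 252.3] 108.9
[439.7 265.5] [420.6 211.9] 18.6
[371.9 281.9] [353.2 226.9] 18.8
```

```bash
cat >> h.py <<'E'
from scipy.spatial.transform import Rotation as Ro
def Rt(yaw,pitch):
    # tool x along rod direction: heading yaw (deg), pitch deg down; tool y horizontal
    a,b=np.radians([yaw,pitch]); x=np.array([np.cos(a)*np.cos(b),np.sin(a)*np.cos(b),-np.sin(b)])
    y=np.cross([0,0,-1],x); y/=np.linalg.norm(y); return np.stack([x,y,np.cross(x,y)],1)
def go(p,R,stay=None):
    s=ctrl.get_state(); R0=s["eef_rot"]; print("t",round(s["clock"],2),"pos",s["tool_pos"].round(1),"q",s["q"].round(2),"F",s["wrist_force"].round(1),"gap",round(s["finger_gap"],1))
    print("linear",(R0.T@(np.array(p)-s["tool_pos"])).round(1),"turn",Ro.from_matrix(R0.T@R).as_rotvec().round(4))
E
python3 -c "
from h import *
print(Rt(-162.8,0)); go([602.3,250.7,230],Rt(-162.8,0))"
```

```text
[[-0.95527836 -0.29570805  0.        ]
 [-0.29570805  0.95527836  0.        ]
 [-0.          0.         -1.        ]]
t 0.1 pos [ 211.  -507.7  244.7] q [-1.33  0.26  0.02  1.33 -0.    1.42] F [ 0.   0.4 -0.4] gap 85.3
linear [ 652.4 -550.1   15.5] turn [ 1.000e-04 -1.900e-03 -3.048e+00]
```

Request:
apply_moves(
  targets=[
    {"linear": [30,-26,0],"turn": [0,0,-0.12],"claw": 0.6},
    {"linear": [60,-52,0],"turn": [0,0,-0.24],"claw": 0.6},
    {"linear": [90,-78,0],"turn": [0,0,-0.36],"claw": 0.6},
    {"linear": [120,-104,0],"turn": [0,0,-0.48],"claw": 0.6},
    {"linear": [150,-130,0],"turn": [0,0,-0.6],"claw": 0.6},
  ],
  newtons=60,
)

```text
clock: 0.52
tool_pos: [299.9, -328.5, 245.0]
eef_rot: [[0.541, 0.841, -0.0], [0.841, -0.541, 0.001], [0.0, -0.0, -1.0]]
wrist_force: [1.6, 0.2, -0.0]
finger_gap: 51.2
```

```bash
python3 -c "
from h import *
go([602.3,250.7,230],Rt(-162.8,0))"
```

```text
t 0.52 pos [ 299.9 -328.5  245. ] q [-1.02  0.08 -0.2   1.29  0.    1.12] F [ 1.6  0.2 -0. ] gap 51.2
linear [650.7 -59.1  15.2] turn [ 2.0000e-04 -7.0000e-04 -2.4428e+00]
```

Request:
apply_moves(
  targets=[
    {"linear": [38,-4,0],"turn": [0,0,-0.12],"claw": 0.6},
    {"linear": [76,-8,0],"turn": [0,0,-0.24],"claw": 0.6},
    {"linear": [114,-12,0],"turn": [0,0,-0.36],"claw": 0.6},
    {"linear": [152,-16,0],"turn": [0,0,-0.48],"claw": 0.6},
    {"linear": [190,-20,0],"turn": [0,0,-0.6],"claw": 0.6},
  ],
)

```text
clock: 0.93
tool_pos: [386.8, -158.3, 245.2]
eef_rot: [[-0.029, 1.0, -0.0], [1.0, 0.029, 0.0], [0.0, -0.0, -1.0]]
wrist_force: [1.1, -0.9, 0.5]
finger_gap: 51.1
```

```bash
python3 -c "
from h import *
go([602.3,250.7,230],Rt(-162.8,0))"
```

```text
t 0.93 pos [ 386.8 -158.3  245.2] q [-0.59  0.03 -0.25  1.28 -0.    0.95] F [ 1.1 -0.9  0.5] gap 51.1
linear [402.7 227.1  15.2] turn [-0.0000e+00 -1.0000e-04 -1.8424e+00]
```

Request:
apply_moves(
  targets=[
    {"linear": [34,19,0],"turn": [0,0,-0.12],"claw": 0.6},
    {"linear": [68,38,0],"turn": [0,0,-0.24],"claw": 0.6},
    {"linear": [102,57,0],"turn": [0,0,-0.36],"claw": 0.6},
    {"linear": [136,76,0],"turn": [0,0,-0.48],"claw": 0.6},
    {"linear": [170,95,0],"turn": [0,0,-0.6],"claw": 0.6},
  ],
)

```text
clock: 1.35
tool_pos: [478.0, 14.1, 245.2]
eef_rot: [[-0.588, 0.809, -0.0], [0.809, 0.588, -0.0], [0.0, -0.0, -1.0]]
wrist_force: [0.8, -1.8, -0.1]
finger_gap: 51.3
```

```bash
python3 -c "
from h import *
go([602.3,250.7,230],Rt(-162.8,0))"
```

```text
t 1.35 pos [478.   14.1 245.2] q [-0.15  0.14 -0.14  1.3  -0.    0.8 ] F [ 0.8 -1.8 -0.1] gap 51.3
linear [118.2 239.8  15.2] turn [-1.0000e-04 -1.0000e-04 -1.2418e+00]
```

Request:
apply_moves(
  targets=[
    {"linear": [18,36,0],"turn": [0,0,-0.12],"claw": 0.6},
    {"linear": [36,72,0],"turn": [0,0,-0.24],"claw": 0.6},
    {"linear": [54,108,0],"turn": [0,0,-0.36],"claw": 0.6},
    {"linear": [72,144,0],"turn": [0,0,-0.48],"claw": 0.6},
    {"linear": [90,180,0],"turn": [0,0,-0.6],"claw": 0.6},
  ],
)

```text
clock: 1.77
tool_pos: [571.6, 192.2, 244.9]
eef_rot: [[-0.942, 0.335, -0.001], [0.335, 0.942, -0.0], [0.0, -0.0, -1.0]]
wrist_force: [0.7, -0.2, 0.3]
finger_gap: 51.3
```

```bash
python3 -c "
from h import *
go([602.3,250.7,200],Rt(-162.8,0))"
```

```text
t 1.77 pos [571.6 192.2 244.9] q [ 0.19  0.35  0.15  1.37 -0.    0.53] F [ 0.7 -0.2  0.3] gap 51.3
linear [-9.3 65.4 44.9] turn [-2.000e-04 -5.000e-04 -6.418e-01]
```

Request:
apply_moves(
  targets=[
    {"linear": [-2,13,5],"turn": [0,0,-0.12],"claw": 0.6},
    {"linear": [-4,26,10],"turn": [0,0,-0.24],"claw": 0.6},
    {"linear": [-6,40,20],"turn": [0,0,-0.36],"claw": 0.6},
    {"linear": [-8,54,30],"turn": [0,0,-0.48],"claw": 0.6},
    {"linear": [-9.3,65.4,44],"turn": [0,0,-0.6],"claw": 0.6},
  ],
)

```text
clock: 2.18
tool_pos: [602.8, 249.4, 200.9]
eef_rot: [[-0.967, -0.256, 0.0], [-0.256, 0.967, 0.0], [-0.0, 0.0, -1.0]]
wrist_force: [0.2, 0.2, -0.1]
finger_gap: 51.3
```

```bash
python3 -c "
from h import *
go([602.3,250.7,150],Rt(-162.8,0))"
```

```text
t 2.18 pos [602.8 249.4 200.9] q [0.26 0.45 0.2  1.32 0.   0.01] F [ 0.2  0.2 -0.1] gap 51.3
linear [ 0.2  1.3 50.9] turn [ 0.      0.0004 -0.0416]
```

Request:
apply_moves(
  targets=[
    {"linear": [0,1,20],"turn": [0,0,-0.04],"claw": 0.6},
    {"linear": [0,1.2,40],"turn": [0,0,-0.042],"claw": 0.6},
    {"linear": [0.2,1.3,60],"turn": [0,0,-0.042],"claw": 0.6},
    {"linear": [0.2,1.3,75],"turn": [0,0,-0.042],"claw": 0.6},
    {"linear": [0.2,1.3,75],"turn": [0,0,-0.042],"claw": 0.6},
  ],
)

```text
clock: 2.6
tool_pos: [600.1, 249.2, 122.4]
eef_rot: [[-0.957, -0.29, -0.006], [-0.29, 0.957, -0.002], [0.006, 0.0, -1.0]]
wrist_force: [0.1, -0.2, -0.1]
finger_gap: 51.3
```

```bash
python3 - <<'E'
from h import *
go([602.3,250.7,80],Rt(-162.8,0))
t=read_camera("top")[:,:,::-1]; s=read_camera("side")[:,:,::-1]
a=cv2.resize(t[140:240,150:250],(400,400),interpolation=cv2.INTER_CUBIC)
b=cv2.resize(s[220:320,240:340],(400,400),interpolation=cv2.INTER_CUBIC)
cv2.imwrite("pics/pre.png",np.hstack([a,b]))
E
```

```text
t 2.6 pos [600.1 249.2 122.4] q [ 0.26  0.49  0.05  1.15 -0.   -0.03] F [ 0.1 -0.2 -0.1] gap 51.3
linear [-2.8  0.8 42.4] turn [ 0.0002 -0.0062 -0.0059]
```

View pics/pre.png

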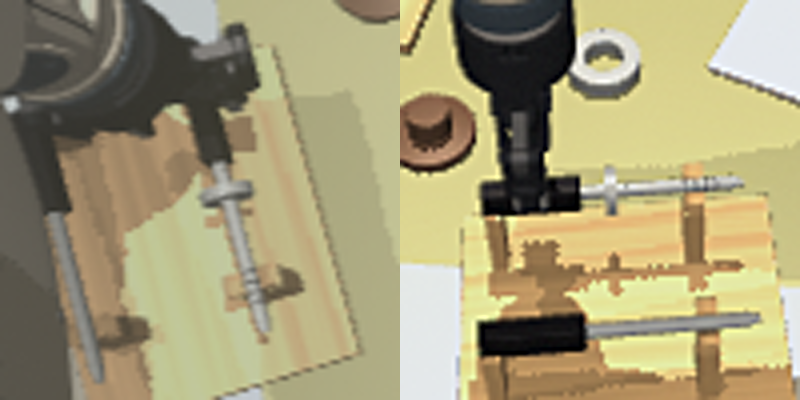

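The hand stands over the gauge rod's handle: side view around crop (530,195), top view around (210,130), with a finger on each side. I'll go down.

```bash
python3 -c "
from h import *
go([602.3,250.7,80],Rt(-162.8,0))"
```

```text
t 2.7 pos [601.6 249.6 126. ] q [ 0.26  0.48  0.06  1.15  0.   -0.03] F [0.1 0.1 0.9] gap 51.0
linear [-1.1  0.9 46. ] turn [ 0.0001 -0.0014 -0.006 ]
```

Request:
apply_moves(
  targets=[
    {"linear": [-1,1,15],"turn": [0,0,-0.006],"claw": 0.6},
    {"linear": [-1,1,30],"turn": [0,0,-0.006],"claw": 0.6},
    {"linear": [-1,1,45],"turn": [0,0,-0.006],"claw": 0.6},
    {"linear": [-1,1,45.5],"turn": [0,0,-0.006],"claw": 0.6},
    {"linear": [-1,1,45.5],"turn": [0,0,-0.006],"claw": 0.6},
  ],
)

```text
clock: 3.12
tool_pos: [602.6, 250.9, 81.5]
eef_rot: [[-0.955, -0.296, 0.0], [-0.296, 0.955, 0.0], [-0.0, 0.0, -1.0]]
wrist_force: [0.3, -0.5, -0.1]
finger_gap: 51.2
```

Request:
apply_moves(
  targets=[
    {"linear": [0,0,0],"turn": [0,0,0],"claw": 0.3},
    {"linear": [0,0,0],"turn": [0,0,0],"claw": 0.3},
  ],
)

```text
clock: 3.28
tool_pos: [603.3, 251.1, 82.4]
eef_rot: [[-0.955, -0.296, 0.002], [-0.296, 0.955, 0.001], [-0.002, -0.0, -1.0]]
wrist_force: [0.8, -0.2, 0.1]
finger_gap: 28.1
```

```bash
python3 - <<'E'
from h import *
go([602.3,250.7,80],Rt(-162.8,0))
t=read_camera("top")[:,:,::-1]; s=read_camera("side")[:,:,::-1]
a=cv2.resize(t[140:240,150:250],(400,400),interpolation=cv2.INTER_CUBIC)
b=cv2.resize(s[240:290,250:300],(400,400),interpolation=cv2.INTER_CUBIC)
cv2.imwrite("pics/pre2.png",np.hstack([a,b]))
E
```

```text
t 3.28 pos [603.3 251.1  82.4] q [ 0.27  0.51 -0.01  1.05 -0.   -0.03] F [ 0.8 -0.2  0.1] gap 28.1
linear [ 1.  -0.1  2.4] turn [-0.0001  0.0023 -0.0001]
```

View pics/pre2.png

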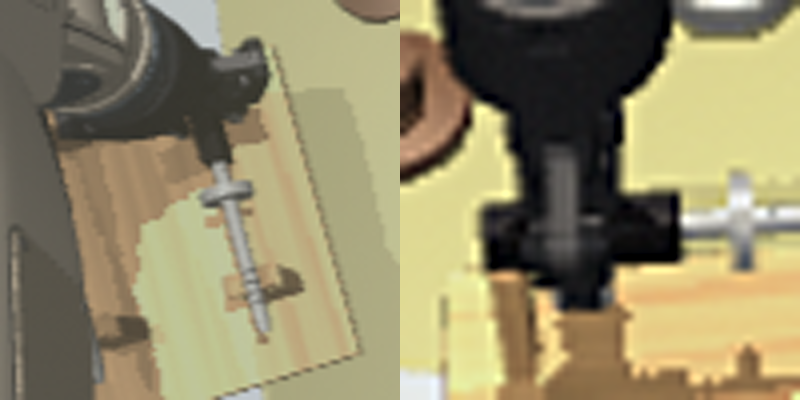

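The fingers straddle the handle at its middle, side crop around (580,240). Now I'll close them.

Request:
apply_moves(
  targets=[
    {"linear": [1,0,2],"turn": [0,0,0],"claw": 0.3},
    {"linear": [1,0,2],"turn": [0,0,0],"claw": 0.0},
    {"linear": [1,0,2],"turn": [0,0,0],"claw": 0.0},
    {"linear": [1,0,2],"turn": [0,0,0],"claw": 0.0},
    {"linear": [1,0,2],"turn": [0,0,0],"claw": 0.0},
  ],
  newtons=70,
)

```text
clock: 3.8
tool_pos: [601.5, 250.4, 79.1]
eef_rot: [[-0.955, -0.296, 0.0], [-0.296, 0.955, -0.0], [-0.0, -0.0, -1.0]]
wrist_force: [-1.2, -2.3, 5.0]
finger_gap: 15.2
```

```bash
python3 -c "
from h import *
go([602.3,250.7,80],Rt(-162.8,0))"
```

```text
t 3.8 pos [601.5 250.4  79.1] q [ 0.27  0.51 -0.01  1.04 -0.   -0.03] F [-1.2 -2.3  5. ] gap 15.2
linear [-0.8  0.  -0.9] turn [-0.0003  0.0002  0.0001]
```

Request:
apply_moves(
  targets=[
    {"linear": [0,0,-8],"turn": [0,0,0],"claw": 0.0},
    {"linear": [0,0,-20],"turn": [0,0,0],"claw": 0.0},
    {"linear": [0,0,-40],"turn": [0,0,0],"claw": 0.0},
    {"linear": [0,0,-65],"turn": [0,0,0],"claw": 0.0},
    {"linear": [0,0,-90],"turn": [0,0,0],"claw": 0.0},
  ],
)

```text
clock: 4.22
tool_pos: [601.0, 250.7, 169.5]
eef_rot: [[-0.955, -0.296, -0.002], [-0.296, 0.955, 0.0], [0.002, 0.001, -1.0]]
wrist_force: [0.5, -0.1, -1.7]
finger_gap: 15.1
```

Request:
apply_moves(
  targets=[
    {"linear": [0,0,-20],"turn": [0,0,0],"claw": 0.0},
    {"linear": [0,0,-40],"turn": [0,0,0],"claw": 0.0},
    {"linear": [0,0,-60],"turn": [0,0,0],"claw": 0.0},
    {"linear": [0,0,-60],"turn": [0,0,0],"claw": 0.0},
    {"linear": [0,0,-60],"turn": [0,0,0],"claw": 0.0},
  ],
)

```text
clock: 4.63
tool_pos: [601.8, 250.8, 229.6]
eef_rot: [[-0.955, -0.296, 0.002], [-0.296, 0.955, 0.001], [-0.002, 0.0, -1.0]]
wrist_force: [0.1, -0.6, -2.2]
finger_gap: 15.1
```

```bash
python3 - <<'E'
from h import *
go([602.3,250.7,240],Rt(-162.8,0))
t=read_camera("top")[:,:,::-1]; s=read_camera("side")[:,:,::-1]
cv2.imwrite("pics/t_up.png",t);cv2.imwrite("pics/s_up.png",s)
a=cv2.resize(t[130:255,130:255],(400,400),interpolation=cv2.INTER_CUBIC)
b=cv2.resize(s[190:315,240:365],(400,400),interpolation=cv2.INTER_CUBIC)
cv2.imwrite("pics/up.png",np.hstack([a,b]))
E
```

```text
t 4.63 pos [601.8 250.8 229.6] q [ 0.27  0.44  0.25  1.38  0.   -0.03] F [ 0.1 -0.6 -2.2] gap 15.1
linear [ -0.5  -0.3 -10.4] turn [ 0.0002  0.0018 -0.    ]
```

View pics/up.png

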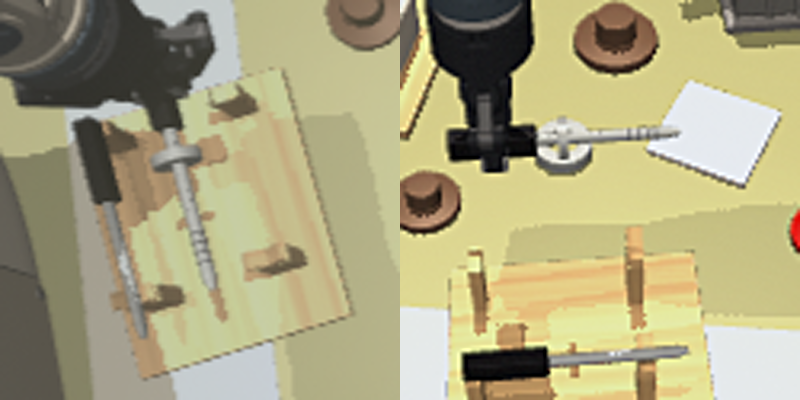

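```bash
python3 - <<'E'
from h import *
t=tri((327,231.1),(196.4,220.1)); c=tri((240+(562-400)/3.2-.3,190+141/3.2-.3),(130+176/3.2-.3,130+157/3.2-.3)); print(t-c,np.linalg.norm(t-c))
M=np.array([532.7,-223.3,150]); yaw=18.5
a=-Rt(yaw+180,25)[:,0]; print("axis out",a)
R=Rt(yaw-180,25)
for d in (40,20,0,-90): # tip distance out
    h=M+a*(150+d); print(d,"handle",h.round(1),"TCP",(h+5*R[:,2]).round(1))
s=ctrl.get_state(); h=s["tool_pos"]-5*s["eef_rot"][:,2]; print("tip expected",h+150*s["eef_rot"][:,0])
go(M+a*190+5*R[:,2]+[0,0,25],R)
E
```

```text
[458.9 207.5 234.1] err s [0.1  0.01] t [-0.01 -0.12]
[549.1 236.9 233.8] err s [-0.1  -0.02] t [0.01 0.13]
[-90.14610668 -29.32720128   0.33208331] 94.797233945853
axis out [0.85947311 0.28757568 0.42261826]
40 handle [ 696.  -168.7  230.3] TCP [ 698.  -168.   225.8]
20 handle [ 678.8 -174.4  221.8] TCP [ 680.8 -173.7  217.3]
0 handle [ 661.6 -180.2  213.4] TCP [ 663.6 -179.5  208.9]
-90 handle [ 584.3 -206.   175.4] TCP [ 586.3 -205.4  170.8]
tip expected [457.84858014 206.21006849 232.88324519]
t 4.73 pos [601.1 250.6 227.6] q [ 0.27  0.44  0.25  1.38  0.   -0.03] F [-0.2 -0.4 -2. ] gap 14.7
linear [  31.2 -428.5  -23.2] turn [-0.0047 -0.4379 -0.0225]
```

Request:
apply_moves(
  targets=[
    {"linear": [3,-36,-2],"turn": [0,-0.03,0],"claw": 0.0},
    {"linear": [6,-72,-4],"turn": [0,-0.06,0],"claw": 0.0},
    {"linear": [9,-108,-8],"turn": [0,-0.09,0],"claw": 0.0},
    {"linear": [10,-144,-14],"turn": [0,-0.12,0],"claw": 0.0},
    {"linear": [10,-180,-20],"turn": [0,-0.15,0],"claw": 0.0},
  ],
)

```text
clock: 5.15
tool_pos: [644.6, 74.2, 247.4]
eef_rot: [[-0.945, -0.296, 0.141], [-0.293, 0.955, 0.045], [-0.148, 0.001, -0.989]]
wrist_force: [1.0, 0.3, -1.0]
finger_gap: 14.8
```

```bash
python3 - <<'E'
from h import *
M=np.array([532.7,-223.3,150]); yaw=18.5
R=Rt(yaw-180,25); a=-R[:,0]
go(M+a*190+5*R[:,2]+[0,0,25],R)
E
```

```text
t 5.15 pos [644.6  74.2 247.4] q [-0.04  0.33  0.13  1.22  0.05 -0.33] F [ 1.   0.3 -1. ] gap 14.8
linear [  19.9 -247.2   -6.6] turn [-0.0058 -0.2874 -0.0216]
```

Request:
apply_moves(
  targets=[
    {"linear": [3,-36,-2],"turn": [0,-0.04,0],"claw": 0.0},
    {"linear": [6,-72,-4],"turn": [0,-0.09,0],"claw": 0.0},
    {"linear": [10,-108,-6],"turn": [0,-0.14,-0.01],"claw": 0.0},
    {"linear": [14,-144,-7],"turn": [0,-0.19,-0.015],"claw": 0.0},
    {"linear": [17,-180,-7],"turn": [0,-0.24,-0.02],"claw": 0.0},
  ],
)

```text
clock: 5.57
tool_pos: [680.8, -103.1, 252.0]
eef_rot: [[-0.877, -0.314, 0.363], [-0.292, 0.949, 0.116], [-0.381, -0.005, -0.925]]
wrist_force: [1.7, 0.5, -1.5]
finger_gap: 14.8
```

```bash
python3 - <<'E'
from h import *
M=np.array([532.7,-223.3,150]); yaw=18.5
R=Rt(yaw-180,25); a=-R[:,0]
go(M+a*190+5*R[:,2]+[0,0,5],R)
E
```

```text
t 5.57 pos [ 680.8 -103.1  252. ] q [-0.37  0.29  0.01  0.99  0.24 -0.65] F [ 1.7  0.5 -1.5] gap 14.8
linear [ 12.  -66.9  18.4] turn [-0.0057 -0.0453 -0.001 ]
```

Request:
apply_moves(
  targets=[
    {"linear": [4,-25,4],"turn": [-0.003,-0.02,0],"claw": 0.0},
    {"linear": [8,-50,8],"turn": [-0.005,-0.035,0],"claw": 0.0},
    {"linear": [12,-67,14],"turn": [-0.006,-0.045,-0.001],"claw": 0.0},
    {"linear": [12,-67,16],"turn": [-0.006,-0.045,-0.001],"claw": 0.0},
    {"linear": [12,-67,16],"turn": [-0.006,-0.045,-0.001],"claw": 0.0},
  ],
)

```text
clock: 5.98
tool_pos: [697.1, -167.2, 231.6]
eef_rot: [[-0.862, -0.316, 0.397], [-0.286, 0.949, 0.135], [-0.419, 0.003, -0.908]]
wrist_force: [-0.2, 0.1, -1.0]
finger_gap: 15.4
```

```bash
python3 - <<'E'
from h import *
M=np.array([532.7,-223.3,150]); yaw=18.5
R=Rt(yaw-180,25); a=-R[:,0]
t=read_camera("top")[:,:,::-1]; s=read_camera("side")[:,:,::-1]
go(M+a*190+5*R[:,2],R)
cv2.imwrite("pics/t_in.png",t);cv2.imwrite("pics/s_in.png",s)
a=cv2.resize(t[150:225,350:425],(400,400),interpolation=cv2.INTER_CUBIC)
b=cv2.resize(s[100:190,280:370],(400,400),interpolation=cv2.INTER_CUBIC)
cv2.imwrite("pics/in.png",np.hstack([a,b]))
E
```

```text
t 6.08 pos [ 697.5 -165.7  233.5] q [-0.47  0.34  0.03  0.95  0.3  -0.74] F [-0.6 -0.3 -1.3] gap 14.9
linear [ 3.4 -2.3  6.9] turn [ 0.0012 -0.0024  0.0001]
```

View pics/in.png

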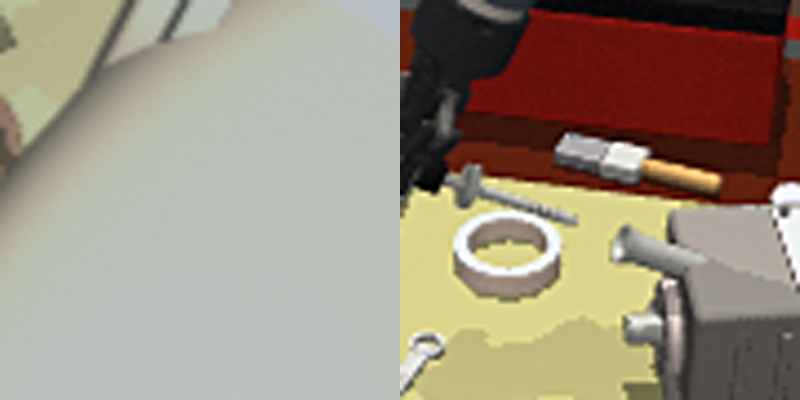

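The top view is blocked by the forearm. The side view shows the tip at crop (577,220), in front of the mouth at (620,243). I'll take out the remaining 8 mm offset and check again in the side view.

Request:
apply_moves(
  targets=[
    {"linear": [2,-1.5,4],"turn": [0,0,0],"claw": 0.0},
    {"linear": [3,-2,6.5],"turn": [0.001,-0.002,0],"claw": 0.0},
    {"linear": [3,-2,6.5],"turn": [0.001,-0.002,0],"claw": 0.0},
    {"linear": [3,-2,6.5],"turn": [0.001,-0.002,0],"claw": 0.0},
  ],
)

```text
clock: 6.42
tool_pos: [698.3, -168.0, 226.9]
eef_rot: [[-0.859, -0.318, 0.401], [-0.288, 0.948, 0.134], [-0.423, -0.001, -0.906]]
wrist_force: [-0.4, -0.1, -1.4]
finger_gap: 15.2
```

```bash
cat >> h.py <<'E'
M=np.array([532.7,-223.3,150]); RI=Rt(18.5-180,25); AX=-RI[:,0]
def tube():
    s=ctrl.get_state(); R=s["eef_rot"]; h=s["tool_pos"]-5*R[:,2]; 
    for n,x in(("collar",60),("tip",150)):
        p=h+R[:,0]*x-M; print(n,"z",round(p@AX,1),"side",round(p@RI[:,1],1),"up",round(-p@RI[:,2],1),"pix side",proj("side",p+M).round(1))
E
python3 - <<'E'
from h import *
s=read_camera("side")[:,:,::-1]
go(M+AX*190+5*RI[:,2],RI); tube()
b=cv2.resize(s[120:180,290:350],(600,600),interpolation=cv2.INTER_CUBIC)
# overlay: axis line of the rod extended (by pose)
st=ctrl.get_state(); h=st["tool_pos"]-5*st["eef_rot"][:,2]
for x in range(60,300,10):
    p=proj("side",h+st["eef_rot"][:,0]*x); cv2.circle(b,tuple(int(v) for v in (p-[290,120]+.5)*10),2,(0,0,255),-1)
cv2.imwrite("pics/in2.png",b)
E
```

```text
t 6.47 pos [ 698.3 -168.2  227.2] q [-0.47  0.34  0.02  0.93  0.31 -0.75] F [-0.5  0.3 -0.8] gap 15.3
linear [0.8 0.3 1.2] turn [-0.0011  0.0007  0.0006]
collar z 130.8 side -0.3 up 1.1 pix side [295.9 143.1]
tip z 40.8 side -0.4 up 1.1 pix side [319.2 150.8]
```

View pics/in2.png

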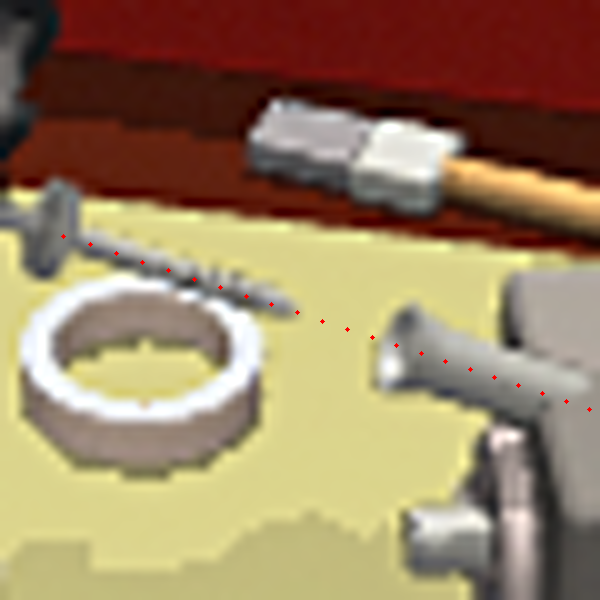

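The rod's line (red) runs through the mouth at crop (397,345) and along the tube. I'll insert in slow stages.

Request:
apply_moves(
  targets=[
    {"linear": [10,0,1],"turn": [0,0,0],"claw": 0.0},
    {"linear": [20,0,1],"turn": [0,0,0],"claw": 0.0},
    {"linear": [30,0,1],"turn": [0,0,0],"claw": 0.0},
    {"linear": [40,0,1],"turn": [0,0,0],"claw": 0.0},
    {"linear": [45,0,1],"turn": [0,0,0],"claw": 0.0},
  ],
)

```text
clock: 6.88
tool_pos: [658.6, -181.9, 206.4]
eef_rot: [[-0.86, -0.316, 0.401], [-0.287, 0.949, 0.133], [-0.422, -0.001, -0.906]]
wrist_force: [0.4, -0.5, -1.8]
finger_gap: 15.1
```

```bash
python3 - <<'E'
from h import *
s=read_camera("side")[:,:,::-1]
go(M+AX*130+5*RI[:,2],RI); tube()
cv2.imwrite("pics/in3.png",cv2.resize(s[120:180,290:350],(600,600),interpolation=cv2.INTER_CUBIC))
E
```

```text
t 6.93 pos [ 658.3 -182.   206.2] q [-0.52  0.3  -0.1   0.87  0.32 -0.8 ] F [-0.1 -0.5 -2.3] gap 15.3
linear [13.6  0.7  0.1] turn [-0.0009 -0.0005 -0.0013]
collar z 83.6 side -0.6 up 0.1 pix side [308.1 147.4]
tip z -6.4 side -0.5 up 0.2 pix side [330.9 154.8]
```

View pics/in3.png

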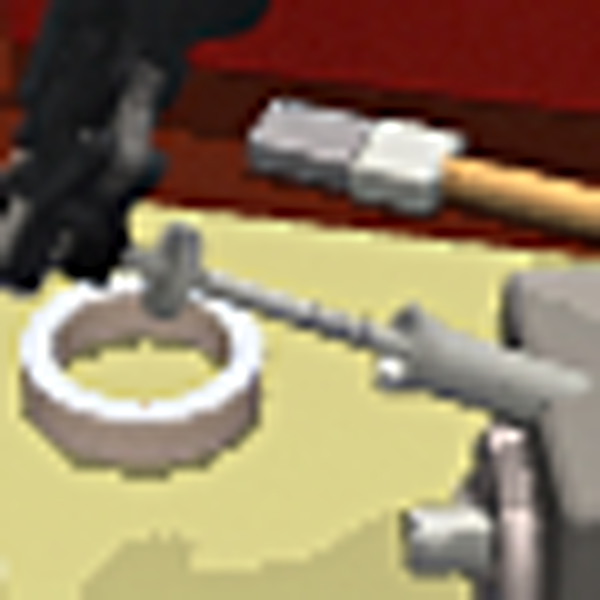

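The tip has entered the mouth at crop (405,345) and the forces are unchanged. I'll continue.

Request:
apply_moves(
  targets=[
    {"linear": [7,0.5,0],"turn": [0,0,0],"claw": 0.0},
    {"linear": [14,0.5,0],"turn": [0,0,0],"claw": 0.0},
    {"linear": [21,0.5,0],"turn": [0,0,0],"claw": 0.0},
    {"linear": [28,0.5,0],"turn": [0,0,0],"claw": 0.0},
    {"linear": [35,0.5,0],"turn": [0,0,0],"claw": 0.0},
  ],
)

```text
clock: 7.35
tool_pos: [629.2, -191.3, 191.9]
eef_rot: [[-0.859, -0.317, 0.402], [-0.287, 0.948, 0.133], [-0.423, -0.001, -0.906]]
wrist_force: [-0.9, -0.6, -1.5]
finger_gap: 14.7
```

```bash
python3 - <<'E'
from h import *
go(M+AX*60+5*RI[:,2],RI); tube(); print(RI.T@ctrl.get_state()["wrist_force"],ctrl.get_state()["ft_torque"])
E
```

```text
t 7.35 pos [ 629.2 -191.3  191.9] q [-0.57  0.27 -0.18  0.83  0.33 -0.84] F [-0.9 -0.6 -1.5] gap 14.7
linear [49.9  0.3 -0. ] turn [-0.0012  0.0005 -0.    ]
collar z 49.9 side -0.3 up -0.0 pix side [316.8 150.3]
tip z -40.1 side -0.3 up -0.1 pix side [339.  157.6]
[ 1.56700056 -0.28785468  0.96533804] [-0.13516917  0.47385789  0.02121618]
```

No contact. Another 38 mm, then slower.

Request:
apply_moves(
  targets=[
    {"linear": [8,0,0],"turn": [0,0,0],"claw": 0.0},
    {"linear": [16,0,0],"turn": [0,0,0],"claw": 0.0},
    {"linear": [24,0,0],"turn": [0,0,0],"claw": 0.0},
    {"linear": [32,0,0],"turn": [0,0,0],"claw": 0.0},
    {"linear": [40,0,0],"turn": [0,0,0],"claw": 0.0},
  ],
)

```text
clock: 7.77
tool_pos: [594.7, -202.8, 175.0]
eef_rot: [[-0.859, -0.317, 0.402], [-0.287, 0.949, 0.133], [-0.423, -0.001, -0.906]]
wrist_force: [-0.0, 0.5, -2.0]
finger_gap: 15.3
```

```bash
python3 - <<'E'
from h import *
s=read_camera("side")[:,:,::-1]
go(M+AX*60+5*RI[:,2],RI); tube(); print(RI.T@ctrl.get_state()["wrist_force"],ctrl.get_state()["ft_torque"])
cv2.imwrite("pics/in4.png",cv2.resize(s[120:180,290:350],(600,600),interpolation=cv2.INTER_CUBIC))
E
```

```text
t 7.82 pos [ 593.6 -203.   174.2] q [-0.62  0.24 -0.26  0.8   0.35 -0.89] F [-0.7  1.  -2.5] gap 15.3
linear [ 8.4  0.  -0.2] turn [-0.0006 -0.0007 -0.0009]
collar z 8.4 side 0.0 up -0.2 pix side [327.2 153.8]
tip z -81.6 side 0.1 up -0.1 pix side [348.9 160.9]
[1.35619588 1.19180267 2.15735274] [-0.16429941  0.53887956  0.01952055]
```

View pics/in4.png

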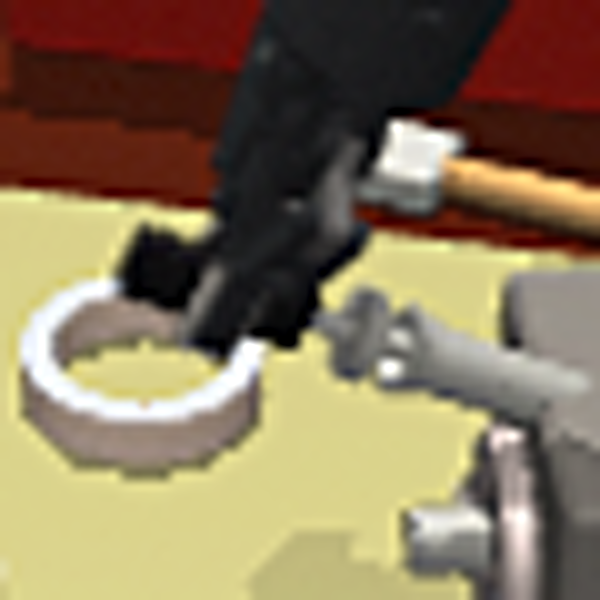

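The collar at crop (365,330) is about 8 mm short of the mouth. I'll creep in until the force rises.

Request:
apply_moves(
  targets=[
    {"linear": [2,0,0],"turn": [0,0,0],"claw": 0.0},
    {"linear": [4,0,0],"turn": [0,0,0],"claw": 0.0},
    {"linear": [6,0,0],"turn": [0,0,0],"claw": 0.0},
    {"linear": [7,0,0],"turn": [0,0,0],"claw": 0.0},
  ],
)

```text
clock: 8.15
tool_pos: [589.5, -204.7, 172.4]
eef_rot: [[-0.859, -0.317, 0.402], [-0.288, 0.948, 0.133], [-0.423, -0.001, -0.906]]
wrist_force: [-0.3, 0.5, -2.0]
finger_gap: 15.2
```

```bash
python3 - <<'E'
from h import *
tube(); print(RI.T@ctrl.get_state()["wrist_force"])
E
```

```text
collar z 3.6 side -0.3 up -0.0 pix side [328.4 154.1]
tip z -86.4 side -0.3 up -0.1 pix side [350.1 161.2]
[0.9580263  0.53196412 1.73051718]
```

Request:
apply_moves(
  targets=[
    {"linear": [1,0,0],"turn": [0,0,0],"claw": 0.0},
    {"linear": [2,0,0],"turn": [0,0,0],"claw": 0.0},
    {"linear": [3,0,0],"turn": [0,0,0],"claw": 0.0},
    {"linear": [3,0,0],"turn": [0,0,0],"claw": 0.0},
  ],
)

```text
clock: 8.48
tool_pos: [586.8, -205.5, 171.0]
eef_rot: [[-0.859, -0.317, 0.402], [-0.287, 0.948, 0.133], [-0.423, -0.001, -0.906]]
wrist_force: [0.7, 0.7, -2.7]
finger_gap: 14.8
```

```bash
python3 - <<'E'
from h import *
tube(); print(RI.T@ctrl.get_state()["wrist_force"])
E
```

```text
collar z 0.5 side -0.2 up -0.1 pix side [329.1 154.4]
tip z -89.5 side -0.2 up -0.1 pix side [350.8 161.5]
[0.34657278 0.3892088  2.83925674]
```

Request:
apply_moves(
  targets=[
    {"linear": [0.7,0,0],"turn": [0,0,0],"claw": 0.0},
    {"linear": [1.4,0,0],"turn": [0,0,0],"claw": 0.0},
    {"linear": [2,0,0],"turn": [0,0,0],"claw": 0.0},
    {"linear": [2,0,0],"turn": [0,0,0],"claw": 0.0},
  ],
)

```text
clock: 8.82
tool_pos: [585.6, -206.0, 170.6]
eef_rot: [[-0.859, -0.317, 0.403], [-0.288, 0.948, 0.133], [-0.424, -0.001, -0.906]]
wrist_force: [3.4, 1.6, -0.7]
finger_gap: 15.0
```

```bash
python3 - <<'E'
from h import *
tube(); print(RI.T@ctrl.get_state()["wrist_force"])
E
```

```text
collar z -0.9 side -0.4 up 0.0 pix side [329.5 154.4]
tip z -90.9 side -0.4 up -0.2 pix side [351.1 161.6]
[-3.03163221  0.43643148  2.21399365]
```

Request:
apply_moves(
  targets=[
    {"linear": [0.7,0,0],"turn": [0,0,0],"claw": 0.0},
    {"linear": [1.4,0,0],"turn": [0,0,0],"claw": 0.0},
    {"linear": [2,0,0],"turn": [0,0,0],"claw": 0.0},
    {"linear": [2,0,0],"turn": [0,0,0],"claw": 0.0},
    {"linear": [2,0,0],"turn": [0,0,0],"claw": 0.0},
  ],
)

```text
clock: 9.23
tool_pos: [585.5, -206.1, 170.9]
eef_rot: [[-0.857, -0.319, 0.406], [-0.289, 0.948, 0.134], [-0.428, -0.002, -0.904]]
wrist_force: [12.1, 4.8, 0.1]
finger_gap: 15.0
```

```bash
python3 - <<'E'
from h import *
s=read_camera("side")[:,:,::-1]
tube(); print(RI.T@ctrl.get_state()["wrist_force"])
cv2.imwrite("pics/in5.png",cv2.resize(s[120:180,290:350],(600,600),interpolation=cv2.INTER_CUBIC))
E
```

```text
collar z -0.9 side -0.5 up 0.1 pix side [329.5 154.4]
tip z -90.9 side -0.7 up -0.4 pix side [351.1 161.6]
[-12.89929213   1.35786337   5.19140474]
```

View pics/in5.png

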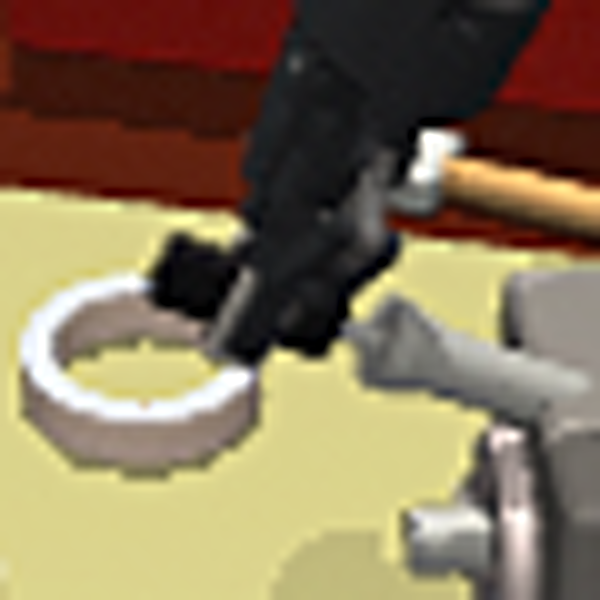

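The collar sits flush on the mouth at crop (400,340). The axial force is 13 N with no further travel, so it has stopped. I'll hold briefly, then draw it out.

Request:
apply_moves(
  targets=[
    {"linear": [0,0,0],"turn": [0,0,0],"claw": 0.0},
    {"linear": [0,0,0],"turn": [0,0,0],"claw": 0.0},
    {"linear": [0,0,0],"turn": [0,0,0],"claw": 0.0},
    {"linear": [0,0,0],"turn": [0,0,0],"claw": 0.0},
  ],
)

```text
clock: 9.62
tool_pos: [585.4, -206.0, 170.9]
eef_rot: [[-0.857, -0.319, 0.406], [-0.289, 0.948, 0.134], [-0.428, -0.002, -0.904]]
wrist_force: [13.3, 5.0, -0.1]
finger_gap: 15.5
```

Request:
apply_moves(
  targets=[
    {"linear": [-4,0,0],"turn": [0,0,0],"claw": 0.0},
    {"linear": [-10,0,0],"turn": [0,0,0],"claw": 0.0},
    {"linear": [-18,0,0],"turn": [0,0,0],"claw": 0.0},
    {"linear": [-28,0,0],"turn": [0,0,0],"claw": 0.0},
    {"linear": [-38,0,0],"turn": [0,0,0],"claw": 0.0},
  ],
)

```text
clock: 10.03
tool_pos: [616.9, -195.6, 185.8]
eef_rot: [[-0.859, -0.317, 0.402], [-0.287, 0.949, 0.133], [-0.423, -0.001, -0.906]]
wrist_force: [-0.6, 0.1, -1.6]
finger_gap: 15.0
```

```bash
python3 - <<'E'
from h import *
go(M+AX*190+5*RI[:,2],RI); tube(); print(RI.T@ctrl.get_state()["wrist_force"])
E
```

```text
t 10.03 pos [ 616.9 -195.6  185.8] q [-0.58  0.26 -0.21  0.82  0.34 -0.86] F [-0.6  0.1 -1.6] gap 15.0
linear [-94.5   0.4   0.1] turn [-0.0014  0.0004 -0.0003]
collar z 35.5 side -0.4 up 0.0 pix side [320.4 151.5]
tip z -54.5 side -0.3 up -0.0 pix side [342.5 158.7]
[1.13434346 0.31195245 1.25983775]
```

Request:
apply_moves(
  targets=[
    {"linear": [-12,0,0],"turn": [0,0,0],"claw": 0.0},
    {"linear": [-30,0,0],"turn": [0,0,0],"claw": 0.0},
    {"linear": [-50,0,0],"turn": [0,0,0],"claw": 0.0},
    {"linear": [-72,0,0],"turn": [0,0,0],"claw": 0.0},
    {"linear": [-94,0,0],"turn": [0,0,0],"claw": 0.0},
  ],
)

```text
clock: 10.45
tool_pos: [698.2, -168.0, 225.9]
eef_rot: [[-0.859, -0.317, 0.402], [-0.287, 0.948, 0.133], [-0.423, -0.001, -0.906]]
wrist_force: [0.5, -0.2, -1.3]
finger_gap: 15.0
```

Request:
apply_moves(
  targets=[
    {"linear": [-2,0,-4],"turn": [0,0,0],"claw": 0.0},
    {"linear": [-2,0,-4],"turn": [0,0,0],"claw": 0.0},
  ],
)

```text
clock: 10.62
tool_pos: [698.3, -167.9, 230.7]
eef_rot: [[-0.858, -0.318, 0.403], [-0.289, 0.948, 0.133], [-0.424, -0.002, -0.906]]
wrist_force: [-1.3, 0.2, -1.7]
finger_gap: 15.2
```

```bash
python3 - <<'E'
from h import *
s=read_camera("side")[:,:,::-1]
T=np.array([453.2,0.4,108]); R=Rt(-162.8,0); h=T-150*R[:,0]; print("end TCP",h+5*R[:,2])
tube(); go(h+5*R[:,2]+[0,0,80],R); 
cv2.imwrite("pics/out.png",cv2.resize(s[90:190,270:370],(600,600),interpolation=cv2.INTER_CUBIC))
E
```

```text
end TCP [596.49175432  44.75620751 103.        ]
collar z 131.1 side -0.0 up 3.9 pix side [296.1 142.5]
tip z 41.1 side -0.1 up 3.9 pix side [319.5 150.2]
t 10.67 pos [ 697.4 -168.2  229.8] q [-0.47  0.34  0.02  0.93  0.31 -0.75] F [-0.6  0.9 -1.5] gap 15.2
linear [ 45.1 234.   30.3] turn [0.0037 0.4369 0.023 ]
```

View pics/out.png

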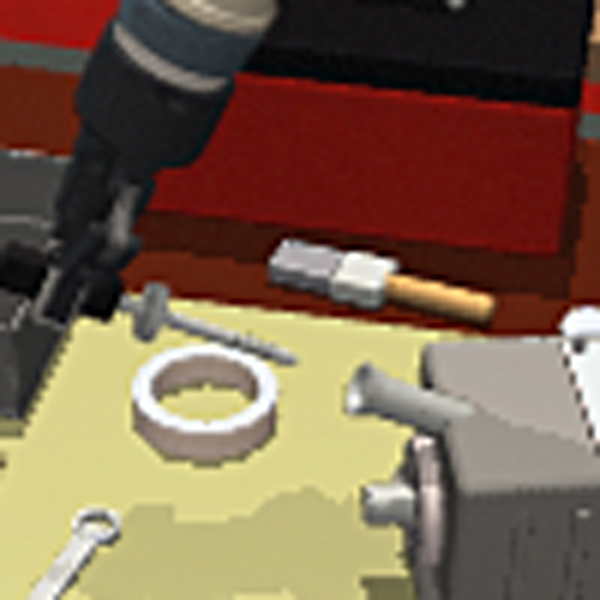

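The rod is fully out, tip at crop (293,360) and mouth at (355,390). I'll move sideways first while levelling it.

Request:
apply_moves(
  targets=[
    {"linear": [0,34,-5],"turn": [0,0.08,0],"claw": 0.0},
    {"linear": [0,68,-8],"turn": [0,0.17,0.005],"claw": 0.0},
    {"linear": [5,104,-5],"turn": [0.001,0.26,0.01],"claw": 0.0},
    {"linear": [15,140,5],"turn": [0.002,0.35,0.018],"claw": 0.0},
    {"linear": [25,176,15],"turn": [0.004,0.437,0.023],"claw": 0.0},
  ],
)

```text
clock: 11.08
tool_pos: [624.7, -6.4, 206.1]
eef_rot: [[-0.956, -0.293, -0.002], [-0.293, 0.956, -0.003], [0.002, -0.002, -1.0]]
wrist_force: [1.4, -0.4, -2.6]
finger_gap: 14.7
```

```bash
python3 - <<'E'
from h import *
T=np.array([453.2,0.4,108]); R=Rt(-162.8,0); h=T-150*R[:,0]
go(h+5*R[:,2]+[0,0,20],R)
E
```

```text
t 11.08 pos [624.7  -6.4 206.1] q [-0.14  0.4   0.13  1.3  -0.   -0.44] F [ 1.4 -0.4 -2.6] gap 14.7
linear [11.8 57.3 83. ] turn [-0.0021 -0.0025 -0.0023]
```

Request:
apply_moves(
  targets=[
    {"linear": [4,20,20],"turn": [0,0,0],"claw": 0.0},
    {"linear": [8,40,40],"turn": [-0.002,-0.002,-0.002],"claw": 0.0},
    {"linear": [11,55,60],"turn": [-0.002,-0.002,-0.002],"claw": 0.0},
    {"linear": [11.8,57,80],"turn": [-0.002,-0.002,-0.002],"claw": 0.0},
    {"linear": [11.8,57,83],"turn": [-0.002,-0.002,-0.002],"claw": 0.0},
  ],
)

```text
clock: 11.5
tool_pos: [594.9, 44.9, 119.0]
eef_rot: [[-0.955, -0.298, -0.004], [-0.298, 0.955, 0.003], [0.003, 0.004, -1.0]]
wrist_force: [0.3, -0.3, -1.3]
finger_gap: 15.2
```

```bash
python3 - <<'E'
from h import *
T=np.array([453.2,0.4,108]); R=Rt(-162.8,0); h=T-150*R[:,0]
go(h+5*R[:,2],R)
E
```

```text
t 11.5 pos [594.9  44.9 119. ] q [-0.07  0.4  -0.1   1.08  0.   -0.37] F [ 0.3 -0.3 -1.3] gap 15.2
linear [-1.5 -0.7 16. ] turn [ 0.0041 -0.0034  0.002 ]
```

Request:
apply_moves(
  targets=[
    {"linear": [0,-0.5,8],"turn": [0.003,-0.002,0],"claw": 0.0},
    {"linear": [0,-0.5,14],"turn": [0.003,-0.002,0],"claw": 0.0},
    {"linear": [0,-0.5,15],"turn": [0.003,-0.002,0],"claw": 0.0},
    {"linear": [0,-0.5,15],"turn": [0.003,-0.002,0],"claw": 0.0},
    {"linear": [0,-0.5,15],"turn": [0.003,-0.002,0],"claw": 0.0},
  ],
)

```text
clock: 11.92
tool_pos: [598.3, 43.1, 108.0]
eef_rot: [[-0.955, -0.296, 0.005], [-0.296, 0.955, 0.0], [-0.005, -0.001, -1.0]]
wrist_force: [0.7, -0.4, -1.8]
finger_gap: 15.1
```

Request:
apply_moves(
  targets=[
    {"linear": [0,0,0],"turn": [0,0,0],"claw": 0.0},
    {"linear": [0,0,0],"turn": [0,0,0],"claw": 0.0},
    {"linear": [0,0,0],"turn": [0,0,0],"claw": 0.0},
    {"linear": [0,0,0],"turn": [0,0,0],"claw": 0.0},
    {"linear": [0,0,0],"turn": [0,0,0],"claw": 0.0},
  ],
)

```text
clock: 12.33
tool_pos: [597.9, 43.6, 107.5]
eef_rot: [[-0.955, -0.297, 0.004], [-0.297, 0.955, 0.0], [-0.004, -0.001, -1.0]]
wrist_force: [0.8, -0.1, -1.1]
finger_gap: 15.1
```

```bash
python3 - <<'E'
from h import *
s=read_camera("side")[:,:,::-1]; t=read_camera("top")[:,:,::-1]
T=np.array([453.2,0.4,108]); R=Rt(-162.8,0); h=T-150*R[:,0]
go(h+5*R[:,2],R); st=ctrl.get_state(); print(np.abs(st["joint_vel"]).max())
print("tip by pose",st["tool_pos"]-5*st["eef_rot"][:,2]+150*st["eef_rot"][:,0])
cv2.imwrite("pics/fin.png",np.hstack([cv2.resize(t[150:250,230:330],(400,400),interpolation=cv2.INTER_CUBIC),cv2.resize(s[180:280,270:370],(400,400),interpolation=cv2.INTER_CUBIC)]))
cv2.imwrite("pics/fin_t.png",t)
E
```

```text
t 12.43 pos [597.8  43.7 107.4] q [-0.07  0.41 -0.12  1.04  0.   -0.37] F [-0.5 -0.9 -1.8] gap 15.1
linear [1.  1.5 4.4] turn [-0.0011  0.004   0.001 ]
0.0027370941826816244
tip by pose [454.57283915  -0.84711167 111.81257033]
```

View pics/fin.png

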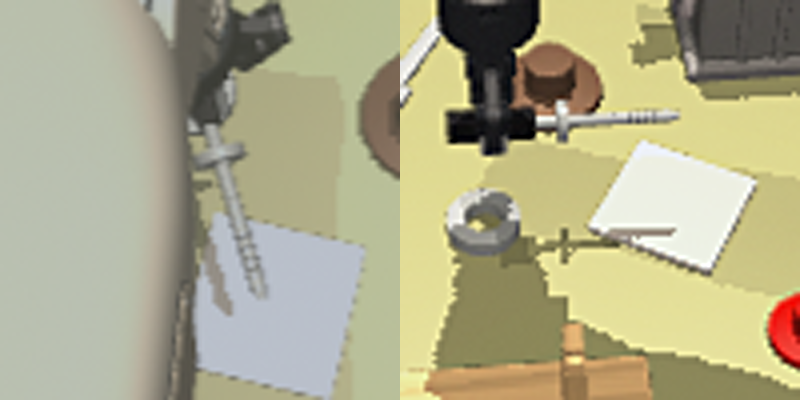

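View pics/fin_t.png

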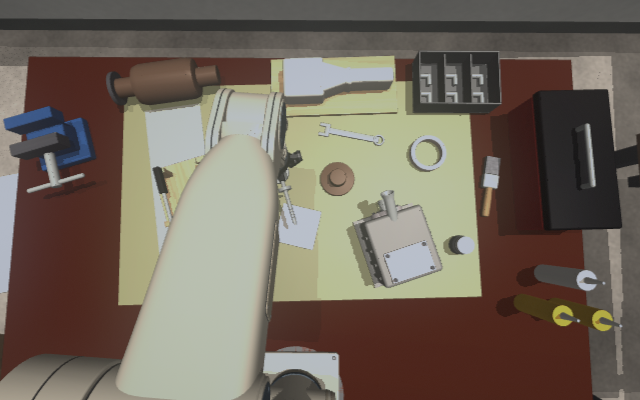

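```bash
python3 - <<'E'
from h import *
t=tri((339.3,209.0),(295.3,223.9)); print("from tile", t-np.array([453.4,0.6,8]))
c=tri((270+163/4-.4,180+120/4-.4),(230+219/4-.4,150+155/4-.4)); print("slope deg",np.degrees(np.arcsin((t-c)[2]/np.linalg.norm(t-c))))
s=ctrl.get_state(); print(s["clock"],s["finger_gap"],s["wrist_force"])
print(ctrl.job_done())
E
```

```text
[455.7  -0.  110.5] err s [0.03 0.  ] t [-0.   -0.05]
from tile [  2.30157881  -0.6066168  102.47820081]
[544.4  28.4 115.7] err s [-0.07 -0.01] t [0.01 0.09]
slope deg -3.2197702236999985
12.4333 15.109426934558053 [-0.5431026  -0.90900078 -1.77815087]
the job is handed in; nothing more can be done
None
```

I took the collared gauge rod from the rack and pushed it into the guide tube until the collar stopped on the mouth. I held it there, drew it right out, and handed the job in at 12.4 s with the rod held level over the tile.

- **Insertion:** the collar sat flush on the mouth in the side picture. The push force along the bore rose to about 13 N with no further travel, and I held that for about 0.5 s. By arm pose the collar face was at z −0.9 mm, and collar and tip were within 1 mm of the bore axis. These figures use my own measured mouth position, and at the tube only the side camera could see it because the arm blocked the top one.
- **Final pose:** seen from two cameras, the tip is about 2.4 mm from the tile's centre and 102 mm above the tile. The arm pose gives 104 mm. The rod is nearly still, gripped at 15.1 mm opening, and shows no contact in the pictures.
- **Disagreement:** the tilt reads 0.2° from the arm pose but about 3° from the collar and tip pixels. The collar pixel is the rougher reading, and both are inside the 9.5° limit.
- **Other things:** nothing loose looked moved in the last pictures. I compared them by eye only, and the arm hid part of the scene.

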